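Dock the lamp dimmer and turn it off

TASK

Shut down the bench lamp: pick the portable dimmer (the small box with a bar knob on top) out of the gap between the parcel and the tape roll, holding it by its body and not by its knob, and lower it upright, gently and fully home, into its charging cradle. When it sits there released, turn its knob anticlockwise (seen from above) as far as it goes, to the off stop. Keep the dimmer upright and leave everything else on the bench where it is.

Things in the scene. Friction and masses are not known exactly. Their poses are not given: they have to be found in the camera images.
- dimmer: loose grey box, 62 mm long (its x), 46 wide (its y), 42 high, 0.25 kg, a black bar knob in the middle of its top; origin at the centre of its underside, z up. It starts on the bench, its two end faces (facing +x, -x) only about 8 mm from their neighbours: the parcel at -x, the tape roll at +x; only its long sides (facing +y, -y) have room for fingers there
- knob_bar: the dimmer's knob: a disc 32 mm across, 5 mm high, carrying an upright bar 32 mm long (its x), 10 mm wide (its y), up to 25 mm above the dimmer's top; white pointer line at its +x end. Origin on the turning axis at the level of the dimmer's top, 42 mm above its underside; z up, x turns with the knob
- dimmer_knob (a joint): knob angle in rad: 0 at the off stop (fully anticlockwise seen from above), growing clockwise to 4.7 at full; a light friction (about 0.04 Nm) holds it wherever it is left. It starts between 1.9 and 4.4
- cradle: fixed black cradle: plate 112 mm long (its x), 69 wide (its y), 6 thick; two cheeks 70 mm long, 6 thick, along its long sides, 40 mm high over the plate, 53 mm apart inside; a lip 5 mm high at each end, 69 mm apart inside. The dimmer goes in with its x along the cradle's, either way round; cheeks cover its long sides, its end faces stay free. Origin under its centre, on the bench, z up
- cradle_seat (a point): centre of the cradle's floor, 6 mm above the bench, where the centre of the dimmer's underside comes to rest; axes as the cradle's
- parcel: small brown carton, 93 mm (its x) by 123 mm (its y), 64 mm high, at the dimmer's -x end; origin at the centre of its underside; leave alone
- tape_roll: roll of brown packing tape lying flat, 93 mm across, 48 mm high, at the dimmer's +x end; origin at the centre of its underside; leave alone
- stapler: desk stapler, 32 mm (its x) by 142 mm (its y), 54 mm high, beside one cheek of the cradle; origin at the centre of its underside; leave alone
- staple_box: small white box of staples, 36 mm (its x) by 62 mm (its y), 22 mm high, beside the other cheek of the cradle; origin at the centre of its underside; leave alone
- label_roll: roll of white labels standing on end, 95 mm across, 102 mm high, towards the back; origin at the centre of its underside; leave alone
- torch: small dark torch lying at the right of the bench, 33 mm (its x) by 128 mm (its y), 33 mm high; origin at the centre of its underside; leave alone
Not all that is in view belongs to the job. What is shaped like the cradle but orange is not meant.

How it is judged:
On the way, in this order (a step that is already met when the one before it is completed fails the run):
1. the dimmer sits fully home in the cradle, released by the fingers (horizontal distance between dimmer and cradle_seat below 0.008 m and z of dimmer in the frame of cradle_seat below 0.003 m and angle between dimmer's own z axis and vertical below 0.06 rad and angle between the x axis of dimmer and the x axis of cradle, either way round below 0.16 rad and contact force between the fingers and dimmer below 0.3 N), for 0.2 s.
2. the knob is turned fully anticlockwise to the off stop (value of joint dimmer_knob below 0.07 rad and horizontal distance between dimmer and cradle_seat below 0.008 m and z of dimmer in the frame of cradle_seat below 0.003 m and angle between dimmer's own z axis and vertical below 0.06 rad and angle between the x axis of dimmer and the x axis of cradle, either way round below 0.16 rad), for 0.2 s.
At the end, for the whole second after the job is handed in: the dimmer rests in the cradle: underside within 3 mm of the cradle's floor, within 8 mm of its centre, lengthways within 0.16 rad and upright within 0.06 rad; its knob is within 0.07 rad of the off stop; nothing moves (all of step 2 and linear speed of dimmer below 0.01 m/s); the robot touches nothing.
It fails at once if a bystander (parcel, tape roll, stapler, staple box, label roll, torch) is moved by more than 20 mm (distance of any of parcel, tape_roll, stapler, staple_box, label_roll, torch from where it was at the start of the episode above 0.02 m).
It fails at once if the knob is gripped or pushed (over 2 N) while the dimmer is not over its cradle (contact force between the fingers and knob_bar above 2 N and horizontal distance between dimmer and cradle_seat above 0.015 m).
It fails at once if the dimmer is lifted or lowered by its knob (pushed or gripped over 2 N while it is more than 6 mm above the cradle's floor) (contact force between the fingers and knob_bar above 2 N and z of dimmer in the frame of cradle_seat above 0.006 m).
It fails at once if the dimmer is dropped into the cradle (faster than 0.35 m/s while between its walls) (horizontal distance between dimmer and cradle_seat below 0.012 m and z of dimmer in the frame of cradle_seat below 0.035 m and linear speed of dimmer above 0.35 m/s).
It fails at once if the dimmer is tipped more than 0.5 rad from upright (angle between dimmer's own z axis and vertical above 0.5 rad).
It also fails if it takes over 72 s, if anything falls off the work surface, if the arm or the gripper's body presses on something with over 40 N, if the wrist force passes 120 N, or if a joint passes its speed limit or range.

ROBOT

A 6-joint arm with a two-finger parallel gripper is mounted at the origin on a cart in front of the work surface, level with it; the furniture and walls round the work are solid. World frame = base frame: x ahead of the robot, y to its left, z up, the work surface at z = 0. Lengths are in m, angles in rad, forces in N, time in s.
With the tool pointing down it reaches from about 0.35 to 0.775 m from the base axis. Payload 5.5 kg.
Tool frame: the origin (TCP) lies on the centre line of the jaws, within the pads' length; the fingertips stand 11 mm ahead of it and the grasp point (between the pads) lies 8 mm behind it; z points along the fingers, y is the line along which they close (so a half turn about z gives the same grasp; the last joint's range is limited). The gripper opens to 85 mm and grips with 20 to 120 N. Pads are 22 mm wide; open, the fingers measure 114 mm over their backs; the gripper's body (76 mm by 85 mm) begins 54 mm behind the grasp point. The pads swing forward as they close: fully open they stand 13 mm farther back than shut.
Start: joints at [1.038, 0.313, 0.046, 1.304, 0, 1.431], TCP at [0.22, 0.531, 0.242] pointing down, gripper open.
Joint ranges: [-2.76, 2.76], [-0.86, 1.69], [-1.03, 1.26], [-2.2, 2.34], [-1.47, 1.5], [-3.14, 3.14]. Speed limits (rad/s): [2.57, 2.57, 3.14, 3.14, 3.14, 3.14].

INTERFACE

Orientations are given as a unit quaternion [w, x, y, z].
In Python, from workcell import env, viewer, order, models gives the robot as it stands.
- The arm moves only by the tool drive_tool, never from a script. Its argument "series" is a list that holds one entry, the list of rows, each a list of 6 numbers: the shift along the tool's x, y, z each as a share of 120 mm, from -1 to 1, then the turn, a rotation vector about the tool's x, y, z each as a share of 180 degrees, from -1 to 1. A call has 1 to 20 rows; each row shifts and turns the commanded pose from where the row before left it, along the tool's axes as they then stand; what a row does not reach is not made up. A row lasts 1/8 s, in which the tool goes at most 62.5 mm and 10.7 degrees, less where a joint would pass 70% of its speed; a pose out of reach is approached as far as the arm can. A call with a number of a shift or a turn outside -1 to 1 is refused whole. A call with a gripper value outside its range is refused whole. "jaw" is the opening, from -1 (shut) to 1 (fully open), set as the call begins (left out, the last holds). The fingers move at their own pace and stop on an object; "grip_force" is the grip in N (left out, the last holds). Time passes only in rows, so rows that do not move let the fingers close. It gives the time, the measured TCP pose, the force, the opening and the grip force at its end, in the units of the state.
- env.get_state(): the state, without advancing time (a new reading comes with each control period).
- viewer.read_camera(name): name is "scene" or "top" or "wrist"; returns the picture (420x560x3 uint8, red, green, blue); there is no depth.
- viewer.camera_info(name): a dict with "intrinsics" (3x3 intrinsics, pixels), "R" (3x3) and "t" (3): a world point X has camera coordinates R X + t; the wrist camera has in their place "T_tool_cam" (4x4, takes a point from camera to tool coordinates, whose origin is the TCP and whose axes are the flange's). Camera axes: x right, y down, z forward; pixel columns grow to the right and rows downward; lengths in m; the calibration is good to about 2 mm. A picture is of the moment at which its call begins: read the wrist's pose just before it. camera_info takes no time and is no camera call.
- order.hand_in(): hands the job in; it is judged then, once.
Trained networks look in the newest picture that a camera, given by its name, has taken for a name from the list of things; names that differ only in an ending like _2 or _b are one class to them, and where a whole thing is asked for, a point or a joint stands for the part that bears it (a point fixed in the world has none). Each returns a list of dicts, best first, with "score" (0 to 1); they miss things now and then, are a little off and sometimes report something else, mostly with a low value. They report only what shows in the picture. A call takes as long as a camera call. They do not tell look-alikes from the thing itself.
- models.silhouettes(label, camera): "region" (420x560 bool, what is visible of it) and "location" ([column, row] in pixels, amid what is visible of it).
The state is a dict: "clock": time; "joint_pos": joint angles; "qvel": joint speeds; "tau": joint torques, N m; "tcp_pos": TCP position; "orientation": TCP orientation; "wrist_force": force on the tool from outside, world axes, zero at the start; "ft_torque": the same for the moment, N m; "finger_gap": finger opening in m; "grip_force": force on a finger pad.
Only numpy, scipy, OpenCV 4.12 (cv2) and the standard library are available. Lean on these libraries where they do the work, as an engineer would, in place of code of your own. Each camera call takes 0.05 s, during which the arm holds its last target. There are 200 camera calls.

## Working session

There is one attempt and no reset: what is moved stays moved. The work goes in short steps, Python scripts to look and compute and a tool call to move; the robot and the scene stay as the last step left them, time stands still between calls to the robot, and variables do not carry over. Pictures are saved under pics/ and viewed, at most 10 in all, crops included, and the job is handed in when it is done.

Besides the shell and the picture viewer there is one more tool, called after "Call:" as a command line: name --argument value ..., lists and objects as JSON in quotes. drive_tool: Moves the arm, as the interface text tells. Its arguments: {"type":"object","properties":{"series":{"type":"array"},"jaw":{"type":"number"},"grip_force":{"type":"number"}},"required":["series"]}

```bash
mkdir -p pics; cat > h.py <<'E'
import numpy as np, cv2
from workcell import env, viewer, order, models
from scipy.spatial.transform import Rotation as Ro
def cam(name):
    c=viewer.camera_info(name); K=np.array(c["intrinsics"])
    if name!="wrist": return K,np.array(c["R"]),np.array(c["t"])
    s=env.get_state(); q=s["orientation"]; T=np.eye(4)
    T[:3,:3]=Ro.from_quat([q[1],q[2],q[3],q[0]]).as_matrix(); T[:3,3]=s["tcp_pos"]
    W=np.linalg.inv(T@np.array(c["T_tool_cam"])); return K,W[:3,:3],W[:3,3]
def px2w(px,z,C):
    K,R,t=C; px=np.atleast_2d(px).astype(float)
    d=np.c_[px,np.ones(len(px))]@np.linalg.inv(K).T@R; o=-R.T@t
    return o+d*((z-o[2])/d[:,2])[:,None]
def proj(X,C):
    K,R,t=C; p=(np.atleast_2d(X)@R.T+t)@K.T; return p[:,:2]/p[:,2:]
def save(n,im): cv2.imwrite("pics/"+n,im[:,:,::-1])
E
python3 - <<'E'
from h import *
for n in("top","scene"):
    C=cam(n); print(n,"pos",-C[1].T@C[2],"fwd",C[1][2])
    im=viewer.read_camera(n); save(n+"0.png",im)
    for l in ["dimmer","knob_bar","cradle","parcel","tape_roll","stapler","staple_box","label_roll","torch"]:
        for r in models.silhouettes(l,n)[:3]:
            ys,xs=np.nonzero(r["region"]); 
            rect=cv2.minAreaRect(np.c_[xs,ys].astype(np.float32))
            print(l,round(r["score"],2),np.round(r["location"]),len(xs),np.round(rect[0]),np.round(rect[1]),round(rect[2]),px2w(r["location"],0.03,C)[0].round(3))
print(env.get_state())
E
```

```text
top pos [ 0.40551261 -0.12588993  1.53803926] fwd [ 1.01751423e-01  7.92451716e-04 -9.94809539e-01]
dimmer 0.78 [306. 210.] 321 [307. 211.] [21. 16.] 73 [ 0.561 -0.215  0.03 ]
dimmer 0.53 [429. 213.] 367 [428. 214.] [44. 11.] 17 [ 0.554 -0.583  0.03 ]
dimmer 0.3 [300. 172.] 374 [298. 184.] [30. 32.] 27 [ 0.673 -0.198  0.03 ]
knob_bar 0.61 [309. 210.] 97 [307. 210.] [10. 10.] 45 [ 0.561 -0.224  0.03 ]
cradle 0.74 [125. 263.] 928 [126. 260.] [26. 38.] 32 [0.398 0.317 0.03 ]
cradle 0.64 [176. 219.] 926 [176. 221.] [26. 38.] 32 [0.53 0.17 0.03]
cradle 0.37 [202. 231.] 534 [204. 232.] [12. 47.] 27 [0.494 0.092 0.03 ]
parcel 0.82 [317. 237.] 1311 [318. 237.] [33. 43.] 75 [ 0.48  -0.249  0.03 ]
tape_roll 0.66 [287. 188.] 343 [298. 184.] [30. 31.] 27 [ 0.626 -0.158  0.03 ]
stapler 0.62 [205. 232.] 507 [203. 232.] [11. 47.] 27 [0.491 0.084 0.03 ]
staple_box 0.77 [161. 206.] 240 [159. 205.] [12. 20.] 45 [0.569 0.216 0.03 ]
label_roll 0.58 [266. 156.] 981 [266. 156.] [37. 32.] 90 [ 0.721 -0.095  0.03 ]
torch 0.62 [433. 213.] 388 [429. 213.] [45. 11.] 22 [ 0.556 -0.595  0.03 ]
scene pos [-0.0106
[... 1034 characters left out ...]
594  0.03 ]
{'clock': 1.0, 'joint_pos': array([1.03838604e+00, 3.13180634e-01, 4.61116206e-02, 1.30359740e+00,
       1.44817628e-05, 1.43117879e+00]), 'qvel': array([-0.00017192,  0.00062129, -0.000772  ,  0.00029773, -0.00082934,
        0.00206461]), 'tau': array([-6.72620718e-05, -4.80475545e+01,  2.98818505e+01,  2.69774500e-04,
       -4.04495859e-04,  6.78342161e-06]), 'tcp_pos': array([0.22013101, 0.53124489, 0.24233897]), 'orientation': array([1.45812836e-05, 1.95136256e-01, 9.80776140e-01, 6.37095442e-05]), 'wrist_force': array([ 0.64164783, -0.50479065,  0.25394256]), 'ft_torque': array([-0.00472592, -0.06288731, -0.00959059]), 'grip_force': 0.0, 'finger_gap': 0.08498900386048766}
```

```bash
python3 - <<'E'
from h import *
im=cv2.imread("pics/top0.png"); cv2.imwrite("pics/v1.png",cv2.resize(im[140:290,90:350],None,fx=3,fy=3,interpolation=cv2.INTER_CUBIC))
E
```

```text
(no output)
```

View pics/v1.png

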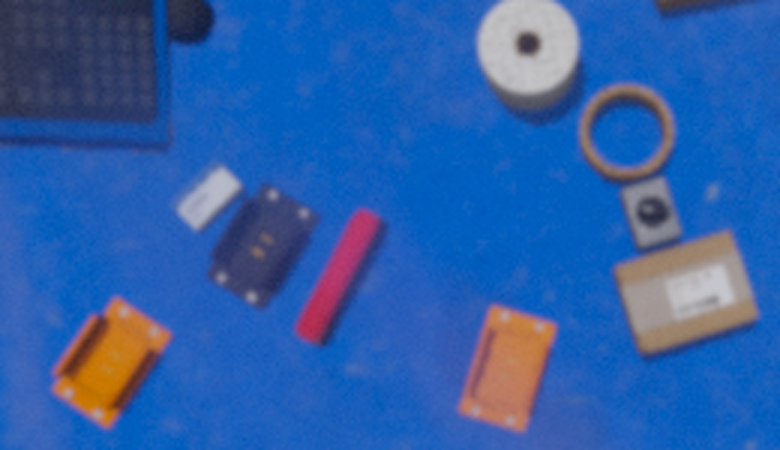

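The black cradle is at crop (263,245), world about (0.53, 0.17). The dimmer is at crop (651,212), between the parcel and the tape. Both orange cradles are decoys. I'll look at the black cradle with the wrist camera on the way.

```bash
cat >> h.py <<'E'
def pose():
    s=env.get_state(); q=s["orientation"]
    return np.array(s["tcp_pos"]),Ro.from_quat([q[1],q[2],q[3],q[0]])
def goto(p,yaw):
    "tool-frame shares (total) to reach p, tool x yaw (deg), pointing down"
    p0,r0=pose(); c,s_=np.cos(np.radians(yaw)),np.sin(np.radians(yaw))
    G=Ro.from_matrix(np.array([[c,s_,0],[s_,-c,0],[0,0,-1]]))
    print("shift shares",((r0.inv().apply(np.array(p)-p0))/.12).round(3),"after-turn axes",((G.inv().apply(np.array(p)-p0))/.12).round(3),"turn shares",((r0.inv()*G).as_rotvec()/np.pi).round(4))
E
python3 - <<'E'
from h import *
print(np.array(viewer.camera_info("wrist")["T_tool_cam"]).round(3),viewer.camera_info("wrist")["intrinsics"])
goto([.46,.14,.30],157.5)
goto([.46,.19,.30],157.5)
E
```

```text
[[-0.    -0.964 -0.266  0.068]
 [ 1.    -0.    -0.    -0.   ]
 [ 0.    -0.266  0.964 -0.13 ]
 [ 0.     0.     0.     1.   ]] [[346.3134849    0.         279.13563709]
 [  0.         346.3134849  208.40357586]
 [  0.           0.           1.        ]]
shift shares [-3.095 -2.247 -0.481] after-turn axes [-3.094 -2.247 -0.481] turn shares [ 0.  0. -0.]
shift shares [-2.935 -1.862 -0.481] after-turn axes [-2.935 -1.862 -0.481] turn shares [ 0.  0. -0.]
```

```bash
python3 - <<'E'
from h import *
goto([.51,.16,.26],157.5)
E
```

```text
shift shares [-3.416 -1.933 -0.147] after-turn axes [-3.416 -1.934 -0.147] turn shares [ 0.  0. -0.]
```

Call:
drive_tool --series '[[[-0.4, -0.22, -0.04, 0, 0, 0], [-0.4, -0.22, -0.04, 0, 0, 0], [-0.4, -0.22, -0.04, 0, 0, 0], [-0.4, -0.22, -0.04, 0, 0, 0], [-0.4, -0.22, -0.04, 0, 0, 0], [-0.4, -0.22, -0.04, 0, 0, 0], [-0.4, -0.22, 0, 0, 0, 0], [-0.4, -0.22, 0, 0, 0, 0], [0, 0, 0, 0, 0, 0], [0, 0, 0, 0, 0, 0]]]'

```text
clock: 2.25
tcp_pos: [0.4937, 0.1891, 0.271]
orientation: [-0.0, 0.196, 0.981, 0.0]
wrist_force: [0.3, 0.8, -0.6]
finger_gap: 0.0855
grip_force: 0.0
```

```bash
python3 - <<'E'
from h import *
C=cam("wrist"); im=viewer.read_camera("wrist"); save("w1.png",im)
np.savez("w1.npz",K=C[0],R=C[1],t=C[2])
for l in ["cradle","stapler","staple_box"]:
    for r in models.silhouettes(l,"wrist")[:2]:
        ys,xs=np.nonzero(r["region"]); rect=cv2.minAreaRect(px2w(np.c_[xs,ys],.0,C)[:,:2].astype(np.float32))
        print(l,round(r["score"],2),np.round(r["location"]),len(xs),rect)
E
```

```text
cradle 0.66 [364.  50.] 7954 ((0.4097956418991089, 0.3238790035247803), (0.08104550838470459, 0.1149480938911438), 56.51007843017578)
cradle 0.62 [ 37. 193.] 6591 ((0.40032529830932617, -0.09135177731513977), (0.10279277712106705, 0.11435757577419281), 72.57598114013672)
stapler 0.81 [198. 208.] 4067 ((0.5016666650772095, 0.08223216235637665), (0.041288111358881, 0.16520722210407257), 61.84731674194336)
staple_box 0.93 [334. 224.] 1915 ((0.5782009363174438, 0.227757066488266), (0.04421306028962135, 0.07017099857330322), 45.46365737915039)
```

View pics/w1.png

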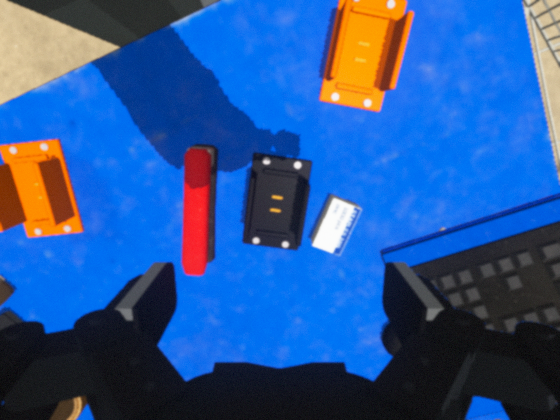

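The black cradle is at (278,201). Its four white screws are near (266,161), (298,165), (256,241) and (286,245), the red stapler is to its left at (198,210), and the staple box is to its right at (335,224). I'll use the screws to get the pose.

```bash
python3 - <<'E'
from h import *
z=np.load("w1.npz");C=(z["K"],z["R"],z["t"])
im=cv2.imread("pics/w1.png"); g=im.min(2)[145:260,240:315]
n,_,st,ce=cv2.connectedComponentsWithStats((g>120).astype(np.uint8))
P=[]
for i in range(1,n):
    if st[i,4]>=8:
        c=ce[i]+[240,145]; w=px2w(c,.006,C)[0]; print(c.round(1),st[i,4],w.round(4)); P.append(w)
goto([.52,-.20,.271],157.5)
E
```

```text
[266.2 161.3] 39 [0.4743 0.1809 0.006 ]
[297.2 164.6] 56 [0.4914 0.2123 0.006 ]
[255.6 240.1] 42 [0.5573 0.1315 0.006 ]
[313.3 242.2] 22 [0.5868 0.1952 0.006 ]
[285.  244.1] 44 [0.5758 0.1624 0.006 ]
shift shares [-1.445e+00 -2.922e+00  2.000e-03] after-turn axes [-1.451e+00 -2.919e+00  2.000e-03] turn shares [0.0001 0.     0.0006]
```

```bash
python3 - <<'E'
from h import *
goto([.545,-.21,.271],157.5)
goto([.545,-.21,.271],195)
E
```

```text
shift shares [-1.669e+00 -2.920e+00  2.000e-03] after-turn axes [-1.675e+00 -2.916e+00  2.000e-03] turn shares [0.0001 0.     0.0006]
shift shares [-1.669e+00 -2.920e+00  2.000e-03] after-turn axes [ 4.470e-01 -3.333e+00  2.000e-03] turn shares [ 1.000e-04  0.000e+00 -2.077e-01]
```

Call:
drive_tool --series '[[[-0.2, -0.42, 0, 0, 0, 0], [-0.2, -0.42, 0, 0, 0, 0], [-0.2, -0.42, 0, 0, 0, 0], [-0.2, -0.42, 0, 0, 0, 0], [-0.2, -0.42, 0, 0, 0, 0], [-0.2, -0.42, 0, 0, 0, 0], [-0.4, -0.36, 0, 0, 0, 0], [0, 0, 0, 0, 0, -0.052], [0, 0, 0, 0, 0, -0.052], [0, 0, 0, 0, 0, -0.052], [0, 0, 0, 0, 0, -0.052], [0, 0, 0, 0, 0, 0], [0, 0, 0, 0, 0, 0]]]'

```text
clock: 4.08
tcp_pos: [0.5384, -0.2011, 0.2712]
orientation: [0.0, -0.129, 0.992, 0.0]
wrist_force: [-0.1, 1.0, -0.2]
finger_gap: 0.0854
grip_force: 0.0
```

```bash
python3 - <<'E'
from h import *
C=cam("wrist"); im=viewer.read_camera("wrist"); save("w2.png",im)
np.savez("w2.npz",K=C[0],R=C[1],t=C[2]); print(pose()[0])
for l in ["dimmer","knob_bar","parcel","tape_roll"]:
    for r in models.silhouettes(l,"wrist")[:2]:
        ys,xs=np.nonzero(r["region"]); rect=cv2.minAreaRect(px2w(np.c_[xs,ys],.042,C)[:,:2].astype(np.float32))
        print(l,round(r["score"],2),np.round(r["location"]),len(xs),rect)
E
```

```text
[ 0.53834482 -0.20122097  0.27115063]
dimmer 0.75 [261. 192.] 2616 ((0.5557726621627808, -0.21627295017242432), (0.06653578579425812, 0.04669179767370224), 17.47459602355957)
knob_bar 0.67 [261. 194.] 713 ((0.5596678853034973, -0.21708931028842926), (0.03165898472070694, 0.032644324004650116), 22.213773727416992)
parcel 0.7 [249. 107.] 12065 ((0.47979921102523804, -0.25088444352149963), (0.09429113566875458, 0.12564700841903687), 18.394376754760742)
tape_roll 0.67 [261. 281.] 3703 ((0.6361879110336304, -0.19261163473129272), (0.103426493704319, 0.092454694211483), 17.687747955322266)
```

View pics/w2.png

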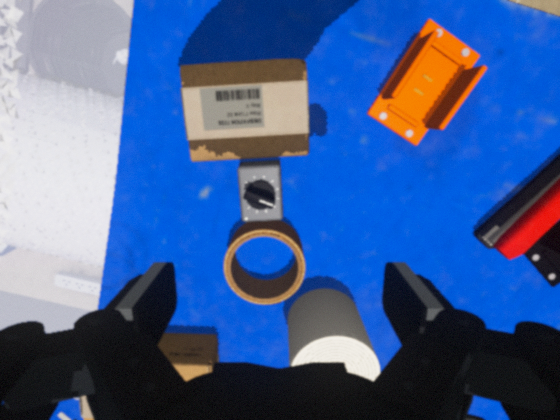

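The dimmer is at (261,192) with the parcel above it and the tape roll below. Its yaw is about 17.5° and its centre about (0.557, -0.216). I'll align above it and descend.

```bash
python3 - <<'E'
from h import *
goto([.557,-.216,.018],197.5)
E
```

```text
shift shares [-0.12  -0.155  2.109] after-turn axes [-0.113 -0.161  2.109] turn shares [-0.      0.     -0.0145]
```

Call:
drive_tool --series '[[[0, 0, 0, 0, 0, -0.0145], [-0.11, -0.16, 0.2, 0, 0, 0], [0, 0, 0.4, 0, 0, 0], [0, 0, 0.4, 0, 0, 0], [0, 0, 0.2, 0, 0, 0], [0, 0, 0, 0, 0, 0], [0, 0, 0, 0, 0, 0]]]'

```text
clock: 5.2
tcp_pos: [0.5573, -0.2165, 0.1284]
orientation: [0.001, -0.152, 0.988, -0.001]
wrist_force: [1.0, 0.1, 0.4]
finger_gap: 0.0854
grip_force: 0.0
```

```bash
python3 - <<'E'
from h import *
goto([.557,-.216,.018],197.5)
C=cam("wrist"); im=viewer.read_camera("wrist"); save("w3.png",im)
for l in ["dimmer","knob_bar"]:
    for r in models.silhouettes(l,"wrist")[:1]:
        ys,xs=np.nonzero(r["region"]); rect=cv2.minAreaRect(px2w(np.c_[xs,ys],.042,C)[:,:2].astype(np.float32))
        print(l,round(r["score"],2),np.round(r["location"]),len(xs),rect)
E
```

```text
shift shares [0.002 0.006 0.92 ] after-turn axes [0.001 0.005 0.92 ] turn shares [-0.0004  0.0004  0.0001]
dimmer 0.82 [277. 214.] 6519 ((0.5548893809318542, -0.21775555610656738), (0.0649121031165123, 0.04518108814954758), 17.829936981201172)
knob_bar 0.45 [279. 223.] 2020 ((0.5592893958091736, -0.21542595326900482), (0.03261877968907356, 0.03564578294754028), 9.59261417388916)
```

View pics/w3.png

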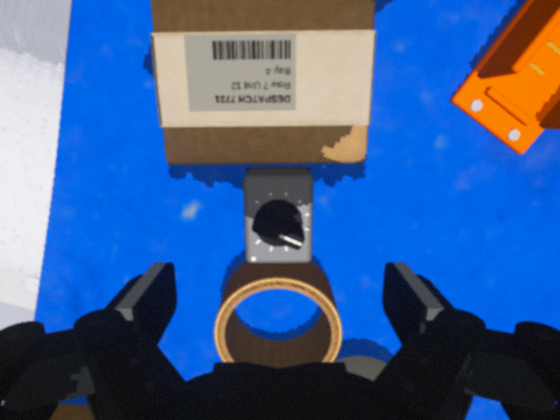

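The dimmer is upright and centred at (278,215), with clear bench on both long sides. Now I'll descend and grip it.

Call:
drive_tool --series '[[[0, 0, 0.3, 0, 0, 0], [0, 0, 0.3, 0, 0, 0], [0, 0, 0.2, 0, 0, 0], [0, 0, 0.1, 0, 0, 0], [0, 0, 0, 0, 0, 0], [0, 0, 0, 0, 0, 0]]]'

```text
clock: 6.1
tcp_pos: [0.5576, -0.2166, 0.0205]
orientation: [0.001, -0.153, 0.988, -0.001]
wrist_force: [-0.1, 0.2, 0.4]
finger_gap: 0.0854
grip_force: 0.0
```

Call:
drive_tool --series '[[[0, 0, 0, 0, 0, 0], [0, 0, 0, 0, 0, 0], [0, 0, 0, 0, 0, 0], [0, 0, 0, 0, 0, 0], [0, 0, 0, 0, 0, 0], [0, 0, 0, 0, 0, 0], [0, 0, 0, 0, 0, 0], [0, 0, 0, 0, 0, 0]]]' --jaw -0.2 --grip_force 30

```text
clock: 7.1
tcp_pos: [0.5572, -0.2166, 0.0199]
orientation: [0.001, -0.152, 0.988, -0.001]
wrist_force: [-0.2, -0.5, 6.0]
finger_gap: 0.0452
grip_force: 32.1
```

Call:
drive_tool --series '[[[0, 0, -0.2, 0, 0, 0], [0, 0, -0.3, 0, 0, 0], [0, 0, -0.3, 0, 0, 0], [0, 0, -0.1, 0, 0, 0], [0, 0, 0, 0, 0, 0], [0, 0, 0, 0, 0, 0]]]'

```text
clock: 7.85
tcp_pos: [0.5554, -0.2154, 0.125]
orientation: [-0.001, -0.152, 0.988, 0.001]
wrist_force: [-0.2, 0.2, -4.1]
finger_gap: 0.0459
grip_force: 32.3
```

```bash
python3 - <<'E'
from h import *
print(env.get_state()["finger_gap"],env.get_state()["grip_force"])
goto([.55,-.05,.022],149.3)
E
```

```text
0.04590140982358387 32.30636715888977
shift shares [-0.374  1.326  0.861] after-turn axes [0.743 1.162 0.858] turn shares [ 0.0005 -0.001   0.268 ]
```

Call:
drive_tool --series '[[[-0.075, 0.265, 0, 0, 0, 0], [-0.075, 0.265, 0, 0, 0, 0], [-0.075, 0.265, 0, 0, 0, 0], [-0.075, 0.265, 0, 0, 0, 0], [-0.075, 0.265, 0, 0, 0, 0], [0, 0, 0, 0, 0, 0.045], [0, 0, 0, 0, 0, 0.045], [0, 0, 0, 0, 0, 0.045], [0, 0, 0, 0, 0, 0.045], [0, 0, 0, 0, 0, 0.045], [0, 0, 0, 0, 0, 0.043], [0, 0, 0.25, 0, 0, 0], [0, 0, 0.25, 0, 0, 0], [0, 0, 0.15, 0, 0, 0], [0, 0, 0.1, 0, 0, 0], [0, 0, 0.05, 0, 0, 0], [0, 0, 0.03, 0, 0, 0], [0, 0, 0, 0, 0, 0], [0, 0, 0, 0, 0, 0]]]'

```text
clock: 10.22
tcp_pos: [0.5521, -0.051, 0.0281]
orientation: [0.001, 0.265, 0.964, 0.0]
wrist_force: [0.2, 0.2, -3.6]
finger_gap: 0.0456
grip_force: 32.4
```

Still 7 mm up, so I'll lower the rest and watch the force.

Call:
drive_tool --series '[[[0, 0, 0.03, 0, 0, 0], [0, 0, 0.02, 0, 0, 0], [0, 0, 0.01, 0, 0, 0], [0, 0, 0.01, 0, 0, 0], [0, 0, 0, 0, 0, 0], [0, 0, 0, 0, 0, 0]]]'

```text
clock: 10.98
tcp_pos: [0.5514, -0.0508, 0.0199]
orientation: [0.0, 0.265, 0.964, -0.0]
wrist_force: [-3.2, 0.2, 5.4]
finger_gap: 0.0457
grip_force: 33.5
```

Call:
drive_tool --series '[[[0, 0, 0, 0, 0, 0], [0, 0, 0, 0, 0, 0], [0, 0, 0, 0, 0, 0], [0, 0, 0, 0, 0, 0], [0, 0, -0.3, 0, 0, 0], [0, 0, -0.4, 0, 0, 0], [0, 0, -0.4, 0, 0, 0], [0, 0, 0, 0, 0, -0.05], [0, 0, 0, 0, 0, -0.05], [0, 0, 0, 0, 0, -0.05], [0, 0, 0, 0, 0, -0.05], [0, 0, 0, 0, 0, -0.05], [0, 0, 0, 0, 0, -0.05], [0, 0, 0, 0, 0, -0.05], [0, 0, 0, 0, 0, -0.05], [0, 0, 0, 0, 0, -0.05], [0, 0, 0, 0, 0, -0.05], [0, 0, 0, 0, 0, 0], [0, 0, 0, 0, 0, 0]]]' --jaw 1

```text
clock: 13.35
tcp_pos: [0.5515, -0.0509, 0.151]
orientation: [-0.0, -0.494, 0.87, 0.0]
wrist_force: [0.3, -0.7, 0.1]
finger_gap: 0.0853
grip_force: 0.0
```

```bash
python3 - <<'E'
from h import *
C=cam("wrist"); im=viewer.read_camera("wrist"); save("w4.png",im); print(pose()[0])
for l in ["dimmer","knob_bar"]:
    for r in models.silhouettes(l,"wrist")[:1]:
        ys,xs=np.nonzero(r["region"]); rect=cv2.minAreaRect(px2w(np.c_[xs,ys],.042,C)[:,:2].astype(np.float32))
        print(l,round(r["score"],2),np.round(r["location"]),len(xs),rect)
# predicted top-face outline if at (.5515,-.0508), yaw -30.7
a=np.radians(-30.7);x=np.array([np.cos(a),np.sin(a),0]);y=np.array([-x[1],x[0],0]);c=np.array([.5515,-.0508,.042])
pts=proj(np.array([c+x*.031*i+y*.023*j for i,j in[(1,1),(1,-1),(-1,-1),(-1,1)]]),C)
v=im.copy(); cv2.polylines(v,[pts.round().astype(np.int32)],True,(255,255,0),1); save("v4.png",v)
E
```

```text
[ 0.55158204 -0.05090434  0.15106105]
dimmer 0.96 [275. 203.] 5783 ((0.5507964491844177, -0.05433899164199829), (0.05331112816929817, 0.061875585466623306), 59.144935607910156)
knob_bar 0.5 [274. 211.] 1657 ((0.5551881790161133, -0.05092225223779678), (0.03721262142062187, 0.03181379660964012), 9.45833683013916)
```

View pics/v4.png

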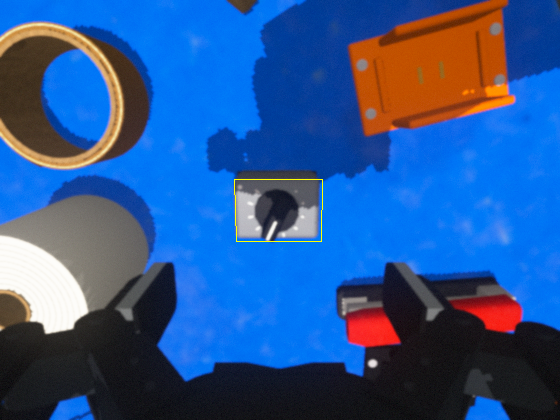

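The outline matches to within about 1 mm. The dimmer stands upright at (278,210), and I'll grasp it now by its end faces.

Call:
drive_tool --series '[[[0, 0, 0.4, 0, 0, 0], [0, 0, 0.35, 0, 0, 0], [0, 0, 0.2, 0, 0, 0], [0, 0, 0.1, 0, 0, 0], [0, 0, 0, 0, 0, 0], [0, 0, 0, 0, 0, 0]]]'

```text
clock: 14.25
tcp_pos: [0.5526, -0.0511, 0.0262]
orientation: [0.001, -0.495, 0.869, -0.001]
wrist_force: [0.4, 0.1, -0.0]
finger_gap: 0.0855
grip_force: 0.0
```

Call:
drive_tool --series '[[[0, 0, 0, 0, 0, 0], [0, 0, 0, 0, 0, 0], [0, 0, 0, 0, 0, 0], [0, 0, 0, 0, 0, 0], [0, 0, 0, 0, 0, 0], [0, 0, 0, 0, 0, 0], [0, 0, 0, 0, 0, 0]]]' --jaw 0.2 --grip_force 30

```text
clock: 15.12
tcp_pos: [0.5529, -0.0513, 0.0265]
orientation: [0.001, -0.495, 0.869, -0.001]
wrist_force: [0.7, -0.2, 6.3]
finger_gap: 0.0611
grip_force: 34.0
```

Call:
drive_tool --series '[[[0, 0, -0.2, 0, 0, 0], [0, 0, -0.3, 0, 0, 0], [0, 0, -0.3, 0, 0, 0], [0, 0, -0.2, 0, 0, 0], [0, 0, 0, 0, 0, 0], [0, 0, 0, 0, 0, 0]]]'

```text
clock: 15.88
tcp_pos: [0.5506, -0.0507, 0.1436]
orientation: [-0.001, -0.495, 0.869, 0.001]
wrist_force: [-0.2, 0.8, -4.5]
finger_gap: 0.0613
grip_force: 35.3
```

```bash
python3 - <<'E'
from h import *
s=env.get_state();print(s["finger_gap"],s["grip_force"],s["clock"])
goto([.5247,.1718,.14],239.3)
E
```

```text
0.061315997677212804 35.28980612754822 15.875
shift shares [-1.484  1.132  0.032] after-turn axes [-1.484  1.132  0.03 ] turn shares [ 0.0007 -0.0002  0.    ]
```

Call:
drive_tool --series '[[[-0.1, 0.1, -0.3, 0, 0, 0], [-0.3, 0.17, -0.3, 0, 0, 0], [-0.32, 0.18, -0.2, 0, 0, 0], [-0.35, 0.2, 0, 0, 0, 0], [-0.35, 0.2, 0, 0, 0, 0], [-0.35, 0.18, 0, 0, 0, 0], [-0.21, 0.1, 0, 0, 0, 0], [0, 0, 0, 0, 0, 0], [0, 0, 0, 0, 0, 0], [0, 0, 0, 0, 0, 0]]]'

```text
clock: 17.12
tcp_pos: [0.5561, 0.2216, 0.2404]
orientation: [-0.001, -0.494, 0.869, 0.0]
wrist_force: [-0.5, 0.3, -3.4]
finger_gap: 0.061
grip_force: 35.3
```

```bash
python3 - <<'E'
from h import *
C=cam("wrist"); im=viewer.read_camera("wrist"); save("w5.png",im); print(pose()[0],env.get_state()["finger_gap"])
np.savez("w5.npz",K=C[0],R=C[1],t=C[2])
c=proj([.5247,.1718,.006],C)[0]; print(c)
u,v=c.round().astype(int); x0,y0=max(u-110,0),max(v-110,0)
g=im.min(2)[y0:v+110,x0:u+110]
n,_,st,ce=cv2.connectedComponentsWithStats((g>120).astype(np.uint8))
for i in range(1,n):
    if st[i,4]>=15: p=ce[i]+[x0,y0]; print(p.round(1),st[i,4],px2w(p,.006,C)[0][:2].round(4))
E
```

```text
[0.55621366 0.2215201  0.24075452] 0.061379127640159986
[279.78312559 122.0380497 ]
[231.3 103.7] 81 [0.5575 0.1314]
[328.6 103.4] 37 [0.4731 0.1813]
[232.7 140.1] 75 [0.5759 0.1624]
[327.4 139.7] 31 [0.4915 0.2123]
[267.  190.9] 1946 [0.5734 0.2266]
```

View pics/w5.png

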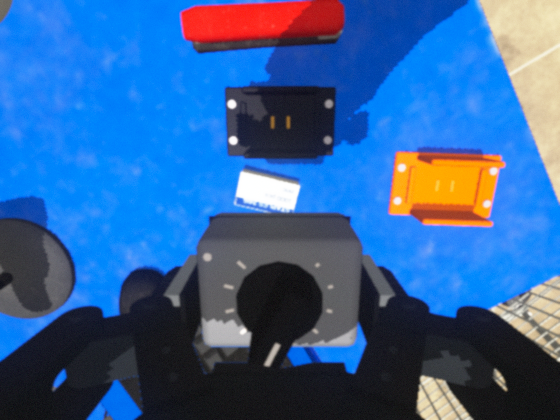

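The cradle at (280,122) and its screws confirm centre (0.5245, 0.172) and yaw -30.6°. The staple box is below it and the stapler above. The dimmer hangs square in the jaws with its top face at about (205–358, 215–346). I'll check its lateral offset in the grip.

```bash
python3 - <<'E'
from h import *
z=np.load("w5.npz");C=(z["K"],z["R"],z["t"]); p,r=pose()
im=cv2.imread("pics/w5.png"); col=cv2.cvtColor(im,cv2.COLOR_BGR2GRAY)[200:380,215:235].mean(1); d=np.abs(np.diff(col)); print([(i+200,int(col[i]),int(col[i+1])) for i in np.argsort(-d)[:10]])
for zz in (.0158,):
  h=p[2]+zz
  for px in [(205,217),(204,346),(358,217),(357,346),(280,240),(280,346)]: print(px,(r.inv().apply(px2w(px,h,C)[0]-p)*1000).round(1))
k=models.silhouettes("dimmer","wrist")[0]; ys,xs=np.nonzero(k["region"]); print(k["score"],xs.min(),xs.max(),ys.min(),ys.max())
goto([.5245,.1719,.14],239.4)
print(env.get_state()["joint_pos"])
E
```

```text
[(np.int64(346), 124, 93), (np.int64(345), 148, 124), (np.int64(320), 129, 151), (np.int64(319), 108, 129), (np.int64(347), 93, 75), (np.int64(321), 151, 168), (np.int64(212), 106, 90), (np.int64(284), 109, 124), (np.int64(288), 118, 104), (np.int64(308), 105, 118)]
(205, 217) [ 33.  -24.7 -15.8]
(204, 346) [-18.7 -28.  -15.8]
(358, 217) [ 33.   28.  -15.8]
(357, 346) [-18.8  30.8 -15.8]
(280, 240) [ 24.6   1.2 -15.8]
(280, 346) [-18.7   1.2 -15.8]
0.55 196 363 212 367
shift shares [0.491 0.016 0.842] after-turn axes [0.491 0.017 0.841] turn shares [ 0.0001 -0.0001 -0.001 ]
[ 2.45081288e-01  3.60895775e-01  1.10457193e-01  1.32066259e+00
 -3.32815725e-06 -7.88483955e-01]
```

```bash
python3 - <<'E'
from h import *
z=np.load("w5.npz");C=(z["K"],z["R"],z["t"]); p,r=pose()
im=cv2.imread("pics/w5.png"); im=cv2.resize(im[195:385,170:390],None,fx=3,fy=3,interpolation=cv2.INTER_CUBIC)
for dz,col in((-.0158,(0,255,255)),(.0262,(0,255,0))):
    P=[p+r.apply([i*.023,j*.031,dz]) for i,j in[(1,1),(1,-1),(-1,-1),(-1,1)]]
    q=((proj(P,C)-[170,195])*3).round().astype(np.int32); cv2.polylines(im,[q],True,col,1)
im=cv2.convertScaleAbs(im,alpha=1.6,beta=20); cv2.imwrite("pics/v5.png",im)
E
```

```text
(no output)
```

View pics/v5.png

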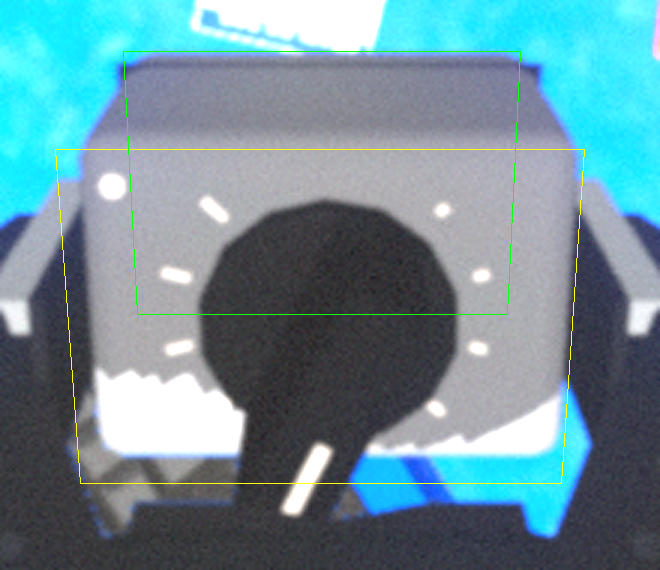

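The dimmer is square in the grip and centred within about 1 mm. Next I'll move over the seat.

Call:
drive_tool --series '[[[0.25, 0.016, 0, 0, 0, 0], [0.24, 0, 0.2, 0, 0, 0], [0, 0, 0.4, 0, 0, 0], [0, 0, 0.3, 0, 0, 0], [0, 0, 0.2, 0, 0, 0], [0, 0, 0.1, 0, 0, 0], [0, 0, 0, 0, 0, 0], [0, 0, 0, 0, 0, 0], [0, 0, 0, 0, 0, 0]]]'

```text
clock: 18.35
tcp_pos: [0.5256, 0.1732, 0.0984]
orientation: [0.001, -0.495, 0.869, -0.0]
wrist_force: [-0.7, 0.4, -3.7]
finger_gap: 0.0613
grip_force: 35.2
```

```bash
python3 - <<'E'
from h import *
goto([.5245,.1719,.032],239.4)
E
```

```text
shift shares [0.015 0.003 0.553] after-turn axes [0.014 0.002 0.553] turn shares [-0.0006  0.0005 -0.0005]
```

Call:
drive_tool --series '[[[0.014, 0.002, 0.1, 0, 0, 0], [0, 0, 0.1, 0, 0, 0], [0, 0, 0.06, 0, 0, 0], [0, 0, 0.05, 0, 0, 0], [0, 0, 0.05, 0, 0, 0], [0, 0, 0.04, 0, 0, 0], [0, 0, 0, 0, 0, 0], [0, 0, 0, 0, 0, 0]]]'

```text
clock: 19.35
tcp_pos: [0.5237, 0.1718, 0.0493]
orientation: [0.0, -0.495, 0.869, -0.0]
wrist_force: [0.3, -0.4, -3.8]
finger_gap: 0.0614
grip_force: 35.3
```

Call:
drive_tool --series '[[[0, 0, 0.03, 0, 0, 0], [0, 0, 0.03, 0, 0, 0], [0, 0, 0.03, 0, 0, 0], [0, 0, 0.02, 0, 0, 0], [0, 0, 0.015, 0, 0, 0], [0, 0, 0.01, 0, 0, 0], [0, 0, 0, 0, 0, 0], [0, 0, 0, 0, 0, 0]]]'

```text
clock: 20.35
tcp_pos: [0.5236, 0.1717, 0.033]
orientation: [0.0, -0.495, 0.869, 0.0]
wrist_force: [-0.1, 1.3, -2.6]
finger_gap: 0.0616
grip_force: 35.3
```

Call:
drive_tool --series '[[[0, 0, 0.01, 0, 0, 0], [0, 0, 0.01, 0, 0, 0], [0, 0, 0, 0, 0, 0], [0, 0, 0, 0, 0, 0]]]'

```text
clock: 20.85
tcp_pos: [0.5238, 0.1718, 0.0325]
orientation: [0.001, -0.495, 0.869, -0.0]
wrist_force: [-5.6, -0.7, 11.3]
finger_gap: 0.0614
grip_force: 37.0
```

Seated, with a floor contact force of +11 N. I'll release and rise.

Call:
drive_tool --series '[[[0, 0, 0, 0, 0, 0], [0, 0, 0, 0, 0, 0], [0, 0, 0, 0, 0, 0], [0, 0, 0, 0, 0, 0], [0, 0, -0.1, 0, 0, 0], [0, 0, -0.2, 0, 0, 0], [0, 0, -0.3, 0, 0, 0], [0, 0, -0.4, 0, 0, 0], [0, 0, 0, 0, 0, 0], [0, 0, 0, 0, 0, 0]]]' --jaw 1

```text
clock: 22.1
tcp_pos: [0.5236, 0.1718, 0.151]
orientation: [0.0, -0.495, 0.869, -0.0]
wrist_force: [-0.6, 0.1, -0.9]
finger_gap: 0.0854
grip_force: 0.0
```

```bash
python3 - <<'E'
from h import *
C=cam("wrist"); im=viewer.read_camera("wrist"); p,r=pose(); print(p)
np.savez("w6.npz",K=C[0],R=C[1],t=C[2]); save("w6.png",im)
P=[]
a=np.radians(-30.6);x=np.array([np.cos(a),np.sin(a),0]);y=np.array([-x[1],x[0],0]);c=np.array([.5245,.1719,.0])
v=im.copy()
for h,hx,hy,col in((.048,.031,.023,(255,255,0)),(.046,.035,.0265,(0,255,0)),(.006,.056,.0345,(255,0,0))):
    q=proj([c+[0,0,h]+x*hx*i+y*hy*j for i,j in[(1,1),(1,-1),(-1,-1),(-1,1)]],C); cv2.polylines(v,[(q*8).round().astype(np.int32)],True,col,1,cv2.LINE_AA,3)
u,w=proj(c+[0,0,.048],C)[0].round().astype(int); print(u,w)
save("v6.png",cv2.resize(v[w-75:w+75,u-100:u+100],None,fx=4,fy=4,interpolation=cv2.INTER_CUBIC))
E
```

```text
[0.52297527 0.17162669 0.15006352]
277 214
```

View pics/v6.png

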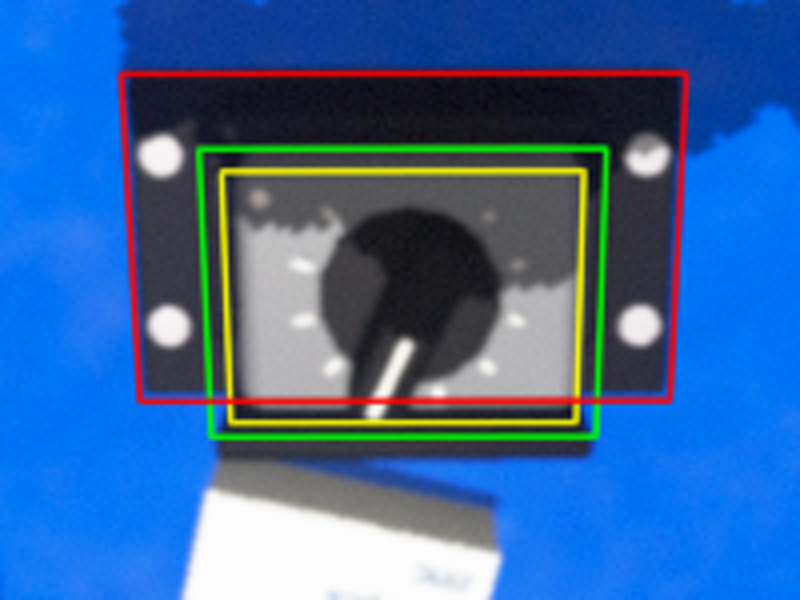

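The dimmer sits inside its cheeks, matching the outline. The pointer line runs (408,345)→(373,412) in the crop. The tick gap is at the top of the image, so off should lie up-right, about 160° anticlockwise from here. Next I'll compute the bar direction.

```bash
python3 - <<'E'
from h import *
z=np.load("w6.npz");C=(z["K"],z["R"],z["t"])
q=np.array([(408,345),(373,412)])/4+[177,139]
w=px2w(q,.073,C); d=w[1]-w[0]; yaw=np.degrees(np.arctan2(d[1],d[0])); print(w.round(4),yaw,"rel",yaw+30.6)
c=np.array([.5242,.1718]); n=np.array([-d[1],d[0]])/np.hypot(*d[:2]); print("offset of line from centre mm",1000*(w[0,:2]-c)@n, "end radius",1000*np.hypot(*(w[1,:2]-c)))
goto([.5242,.1718,.07],yaw)
E
```

```text
[[0.5236 0.1729 0.073 ]
 [0.5342 0.1797 0.073 ]] 32.87603050448074 rel 63.47603050448074
offset of line from centre mm 1.2166542508280094 end radius 12.780672781697014
shift shares [-0.007 -0.009  0.667] after-turn axes [0.009 0.004 0.667] turn shares [ 3.000e-04  3.000e-04 -8.532e-01]
```

Call:
drive_tool --series '[[[0, 0, 0, 0, 0, 0.0574], [0, 0, 0, 0, 0, 0.0574], [0, 0, 0, 0, 0, 0.0574], [0, 0, 0, 0, 0, 0.0574], [0, 0, 0, 0, 0, 0.0574], [0, 0, 0, 0, 0, 0.0574], [0, 0, 0, 0, 0, 0.0574], [0, 0, 0, 0, 0, 0.0574], [0, 0, 0, 0, 0, 0.0574], [0, 0, 0, 0, 0, 0.0574], [0, 0, 0, 0, 0, 0.0574], [0, 0, 0, 0, 0, 0.0574], [0, 0, 0, 0, 0, 0.0574], [0, 0, 0, 0, 0, 0.0574], [0, 0, 0, 0, 0, 0.0574], [0, 0, 0, 0, 0, 0.0574], [0, 0, 0, 0, 0, 0.0574], [0, 0, 0, 0, 0, 0.0574], [0, 0, 0, 0, 0, 0.0574], [0, 0, 0, 0, 0, 0.0574]]]'

```text
clock: 24.65
tcp_pos: [0.5224, 0.1715, 0.1488]
orientation: [-0.0, 0.96, 0.278, -0.002]
wrist_force: [-0.9, -0.1, 1.1]
finger_gap: 0.0852
grip_force: 0.0
```

Call:
drive_tool --series '[[[0, 0, 0, 0, 0, 0], [0, 0, 0, 0, 0, 0]]]'

```text
clock: 24.9
tcp_pos: [0.523, 0.1716, 0.1497]
orientation: [-0.0, 0.959, 0.283, -0.001]
wrist_force: [-0.2, 0.5, -0.0]
finger_gap: 0.0853
grip_force: 0.0
```

```bash
python3 - <<'E'
from h import *
goto([.5242,.1718,.07],32.9); print(env.get_state()["joint_pos"])
E
```

```text
shift shares [0.01  0.005 0.664] after-turn axes [0.009 0.004 0.664] turn shares [-0.0002  0.0005 -0.0004]
[ 1.71172800e-01  3.11983770e-01 -1.87407807e-01  1.07300903e+00
  6.52145560e-05  2.73969383e+00]
```

Call:
drive_tool --series '[[[0.009, 0, 0.3, 0, 0, 0], [0, 0, 0.25, 0, 0, 0], [0, 0, 0.11, 0, 0, 0], [0, 0, 0, 0, 0, 0], [0, 0, 0, 0, 0, 0]]]'

```text
clock: 25.52
tcp_pos: [0.5253, 0.1725, 0.0724]
orientation: [0.0, 0.96, 0.281, 0.001]
wrist_force: [-0.6, -0.8, -0.3]
finger_gap: 0.0856
grip_force: 0.0
```

Call:
drive_tool --series '[[[0, 0, 0, 0, 0, 0], [0, 0, 0, 0, 0, 0], [0, 0, 0, 0, 0, 0], [0, 0, 0, 0, 0, 0], [0, 0, 0, 0, 0, 0], [0, 0, 0, 0, 0, 0], [0, 0, 0, 0, 0, 0], [0, 0, 0, 0, 0, 0], [0, 0, 0, 0, 0, 0], [0, 0, 0, 0, 0, 0]]]' --jaw -0.9 --grip_force 20

```text
clock: 26.78
tcp_pos: [0.5245, 0.1722, 0.0715]
orientation: [0.0, 0.96, 0.281, 0.0]
wrist_force: [-2.7, -1.1, 4.3]
finger_gap: 0.0089
grip_force: 26.0
```

Call:
drive_tool --series '[[[0, 0, 0, 0, 0, -0.05], [0, 0, 0, 0, 0, -0.05], [0, 0, 0, 0, 0, -0.05], [0, 0, 0, 0, 0, -0.05], [0, 0, 0, 0, 0, -0.05], [0, 0, 0, 0, 0, -0.05], [0, 0, 0, 0, 0, -0.05], [0, 0, 0, 0, 0, -0.05], [0, 0, 0, 0, 0, -0.05], [0, 0, 0, 0, 0, -0.05], [0, 0, 0, 0, 0, -0.05], [0, 0, 0, 0, 0, -0.05], [0, 0, 0, 0, 0, -0.05], [0, 0, 0, 0, 0, -0.05], [0, 0, 0, 0, 0, -0.05], [0, 0, 0, 0, 0, -0.05], [0, 0, 0, 0, 0, 0], [0, 0, 0, 0, 0, 0]]]'

```text
clock: 29.02
tcp_pos: [0.523, 0.1722, 0.0715]
orientation: [-0.001, 0.029, 1.0, -0.0]
wrist_force: [-5.9, -1.4, 10.6]
finger_gap: 0.0094
grip_force: 26.6
```

```bash
python3 - <<'E'
from h import *
s=env.get_state(); x=pose()[1].as_matrix()[:,0]; print(s["ft_torque"],s["wrist_force"],np.degrees(np.arctan2(x[1],x[0])),s["tcp_pos"],s["joint_pos"][5])
E
```

```text
[-0.33844487  1.17331966  0.00808521] [-5.89189777 -1.37225151 10.56295438] 176.67940604901983 [0.52301589 0.17216541 0.07151731] 0.23010803671600422
```

Call:
drive_tool --series '[[[0, 0, -0.005, 0, 0, -0.02], [0, 0, 0, 0, 0, -0.02], [0, 0, 0, 0, 0, -0.02], [0, 0, 0, 0, 0, -0.02], [0, 0, 0, 0, 0, -0.02], [0, 0, 0, 0, 0, 0], [0, 0, 0, 0, 0, 0]]]'

```text
clock: 29.9
tcp_pos: [0.5243, 0.1722, 0.0715]
orientation: [-0.0, -0.127, 0.992, -0.0]
wrist_force: [0.1, -1.1, -0.3]
finger_gap: 0.0089
grip_force: 25.3
```

```bash
python3 - <<'E'
from h import *
s=env.get_state(); x=pose()[1].as_matrix()[:,0]; print(s["ft_torque"],s["wrist_force"],np.degrees(np.arctan2(x[1],x[0])),s["tcp_pos"],s["joint_pos"][5])
E
```

```text
[-0.30689419  0.04492304  0.03878015] [ 0.09098689 -1.13258979 -0.2675388 ] -165.39434740306586 [0.5243263  0.17223393 0.07152984] -0.08296587207230645
```

Call:
drive_tool --series '[[[0, 0, 0, 0, 0, -0.02], [0, 0, 0, 0, 0, -0.02], [0, 0, 0, 0, 0, 0], [0, 0, 0, 0, 0, 0]]]'

```text
clock: 30.4
tcp_pos: [0.5245, 0.1716, 0.0716]
orientation: [-0.0, -0.189, 0.982, -0.001]
wrist_force: [1.1, -5.7, -1.0]
finger_gap: 0.0091
grip_force: 25.3
```

```bash
python3 - <<'E'
from h import *
s=env.get_state(); x=pose()[1].as_matrix()[:,0]; print(s["ft_torque"],s["wrist_force"],np.degrees(np.arctan2(x[1],x[0])),s["tcp_pos"],s["joint_pos"][5])
E
```

```text
[-1.17116445 -0.16362312 -0.19431376] [ 1.05362942 -5.71897028 -1.0353887 ] -158.26274236329172 [0.52445864 0.17155997 0.0716385 ] -0.20802887873498857
```

Call:
drive_tool --series '[[[0, 0, 0, 0, 0, -0.02], [0, 0, 0, 0, 0, -0.01], [0, 0, 0, 0, 0, 0], [0, 0, 0, 0, 0, 0], [0, 0, 0, 0, 0, 0]]]'

```text
clock: 31.02
tcp_pos: [0.5246, 0.1714, 0.0717]
orientation: [-0.0, -0.234, 0.972, -0.001]
wrist_force: [0.7, -4.7, -1.2]
finger_gap: 0.0089
grip_force: 44.1
```

```bash
python3 - <<'E'
from h import *
s=env.get_state(); x=pose()[1].as_matrix()[:,0]; print(s["ft_torque"],s["wrist_force"],np.degrees(np.arctan2(x[1],x[0])),s["tcp_pos"],s["joint_pos"][5])
E
```

```text
[-1.15907021 -0.17198088 -0.98372394] [ 0.7324561  -4.74194101 -1.21820128] -152.97348701451884 [0.52459143 0.17143163 0.07170764] -0.3006590498107486
```

The torque of 0.98 Nm says it's hard against the stop. I'll unload it slightly, release, rise and look.

Call:
drive_tool --series '[[[0, 0, 0, 0, 0, 0.012], [0, 0, 0, 0, 0, 0]]]'

```text
clock: 31.28
tcp_pos: [0.5245, 0.1714, 0.0717]
orientation: [-0.0, -0.215, 0.977, -0.001]
wrist_force: [0.6, -5.7, -0.8]
finger_gap: 0.0093
grip_force: 33.8
```

Call:
drive_tool --series '[[[0, 0, 0, 0, 0, 0], [0, 0, 0, 0, 0, 0], [0, 0, 0, 0, 0, 0], [0, 0, 0, 0, 0, 0], [0, 0, -0.1, 0, 0, 0], [0, 0, -0.3, 0, 0, 0], [0, 0, -0.3, 0, 0, 0], [0, 0, 0, 0, 0, 0], [0, 0, 0, 0, 0, 0]]]' --jaw 1

```text
clock: 32.4
tcp_pos: [0.5244, 0.1723, 0.1561]
orientation: [0.0, -0.217, 0.976, 0.0]
wrist_force: [0.3, 0.4, -0.6]
finger_gap: 0.0853
grip_force: 0.0
```

```bash
python3 - <<'E'
from h import *
C=cam("wrist"); im=viewer.read_camera("wrist"); p,r=pose(); print(p)
np.savez("w7.npz",K=C[0],R=C[1],t=C[2]); save("w7.png",im)
a=np.radians(-30.6);x=np.array([np.cos(a),np.sin(a),0]);y=np.array([-x[1],x[0],0]);c=np.array([.5245,.1719,.0])
v=im.copy()
for h,hx,hy,col in((.048,.031,.023,(255,255,0)),(.006,.056,.0345,(255,0,0))):
    q=proj([c+[0,0,h]+x*hx*i+y*hy*j for i,j in[(1,1),(1,-1),(-1,-1),(-1,1)]],C); cv2.polylines(v,[(q*8).round().astype(np.int32)],True,col,1,cv2.LINE_AA,3)
u,w=proj(c+[0,0,.048],C)[0].round().astype(int); print(u,w)
save("v7.png",cv2.resize(v[w-75:w+75,u-100:u+100],None,fx=4,fy=4,interpolation=cv2.INTER_CUBIC))
E
```

```text
[0.52387862 0.1722323  0.15537454]
278 211
```

View pics/v7.png

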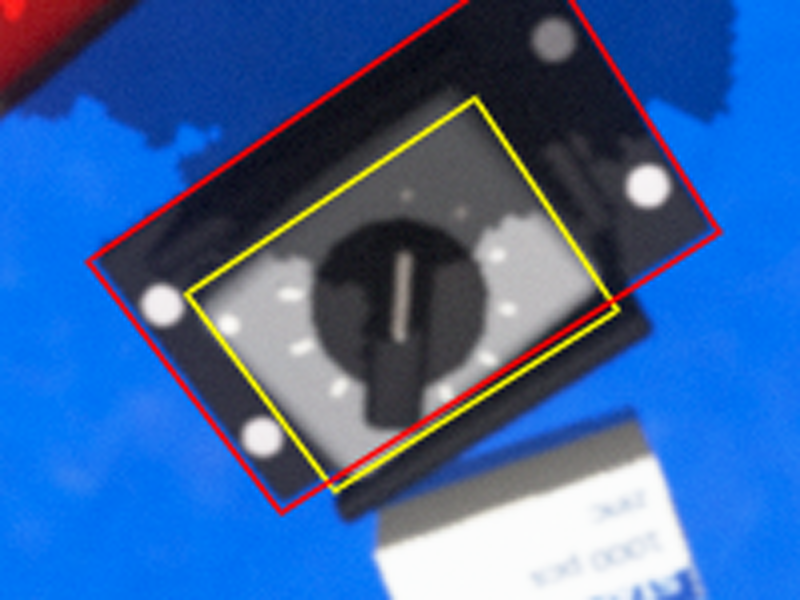

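The dimmer is still seated and square to within about 2°. The pointer now points up at crop (405,255)–(399,338). I'll compute the angle it turned through.

```bash
python3 - <<'E'
from h import *
z=np.load("w7.npz");C=(z["K"],z["R"],z["t"])
f=lambda a,b,h:(lambda w:np.degrees(np.arctan2(*(w[0]-w[1])[1::-1])))(px2w(np.array([a,b])/4+[178,136],h,C))
print("pointer yaw",f((405,255),(399,338),.073)%360)
print("dimmer edge",f((605,300),(345,475),.048)%180, f((475,100),(205,300),.048)%180)
x=pose()[1].as_matrix()[:,0]; print("tool",np.degrees(np.arctan2(x[1],x[0]))%360)
E
```

```text
pointer yaw 201.07955281181907
dimmer edge 150.8156237933352 151.88667532933016
tool 205.10495226267108
```

```bash
python3 - <<'E'
from h import *
print(order.hand_in())
E
```

```text
the job is handed in; nothing more can be done
None
```

The dimmer is seated upright in the black cradle and released, its knob turned anticlockwise until it hit the off stop. I handed the job in at about 32 s; the call returned no verdict.

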